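Seat and bolt the cover of the collection box

ROBOT

A 6-joint arm with a two-finger parallel gripper is mounted at the origin on the work surface. World frame = base frame: x ahead of the robot, y to its left, z up, the work surface at z = 0. Lengths are in m, angles in degrees, forces in N, time in s.
With the tool pointing down it reaches from about 0.4 to 0.825 m from the base axis. Payload 7 kg.
Tool frame: the origin (TCP) lies midway between the tips of the shut fingers; the grasp point (between the pads) lies 19 mm behind it; x points along the fingers, z is the direction in which the jaws open and shut, and the axes are right-handed (so a half turn about x gives the same grasp; the last joint's range is limited). The gripper opens to 88 mm and grips with 3 to 60 N. Pads are 19 mm wide; open, the fingers measure 130 mm over their backs; the gripper's body (78 mm by 193 mm) begins 47 mm behind the grasp point.
Start: joints at [93.512, 20.546, 0.682, 0, -70.136, -16.507], TCP at [0.152, 0.658, 0.227] pointing down, gripper open.
Joint ranges: [-176.03, 176.03], [-82.01, 121.73], [-58.28, 71.71], [-173.87, 95.51], [-174.79, -0.11], [-173.66, 173.66]. Speed limits (degrees/s): [136.94, 136.94, 172.46, 180, 180, 180].

INTERFACE

Orientations are given as [roll, pitch, yaw] about the fixed x, y, z axes, in that order (R = Rz(yaw) Ry(pitch) Rx(roll)).
In Python, from plant import ctrl gives the robot as it stands. The module is installed in compiled form; this text tells all that it offers.
- The arm moves only by the tool servo_tool, never from a script. Its argument "deltas" is a list of rows, each a list of 3 entries, a list of its own where there are three numbers: the turn, a rotation vector about the tool's x, y, z in degrees, then the shift along the tool's x, y, z in cm, then the finger opening in cm, from 0 to 8.76. A call has 1 to 5 rows; each row is the pose to reach, as a shift and turn from the pose measured when the call began, along the tool's axes at that moment; what a row does not reach only later rows make up. A row lasts 1/10 s, in which the tool goes at most 50 mm and 8.59 degrees, less where a joint would pass 70% of its speed; a pose out of reach is approached as far as the arm can. A call with a gripper value outside its range is refused whole. The fingers move at their own pace and stop on an object; the grip force is fixed at half the most. Time passes only in rows, so rows that repeat a pose let the fingers close. It gives the time, the measured TCP pose, the force and the opening at its end, in the units of the state.
- ctrl.get_obs(): the state, without advancing time (a new reading comes with each control period).
- ctrl.snapshot(name): name is "side" or "top"; returns a dict with "image" (384x512x3 uint8, red, green, blue), "vertical_fov" (degrees; the focal length in pixels is half the picture's height over the tangent of half this angle, whatever the lens; pixels are square), "cx", "cy" (the principal point, pixels), "k1" (the pictures are not rectified: a ray, as slopes to the right and down, at radius r is drawn at 1 + k1 r^2 times it, then the intrinsics apply), "rvec" (rotation vector, rad) and "tvec" (3), from world to camera coordinates, as OpenCV has them. Camera axes: x right, y down, z forward; pixel columns grow to the right and rows downward; lengths in m; the calibration is good to about 2 mm. A picture is of the moment at which its call begins. There is no depth.
- ctrl.close_job(): hands the job in, once; it reports no verdict.
The state is a dict: "clock": time; "joint_pos": joint angles; "qvel": joint speeds; "tau": joint torques, N m; "tool_pos": TCP position; "orientation": TCP orientation; "force": force on the tool from outside, world axes, zero at the start; "moment": the same for the moment, N m; "opening": finger opening in m.
Only numpy, scipy, OpenCV 4.12 (cv2) and the standard library are available. Lean on these libraries where they do the work, as an engineer would, in place of code of your own. Each camera call takes 0.05 s, during which the arm holds its last target. There are 200 camera calls.

TASK

The round brass cover on the sloping collection box stands proud because the lugs hidden under it have not found their notches. Without lifting it out, turn the cover on its seat until it drops fully home; then slide the bolt fully across over its edge and let go. Leave the things standing on either side of the box undisturbed.

Things in the scene. Friction and masses are not known exactly. Their poses are not given: they have to be found in the camera images.
- rim: Flat brass ring, 120 mm across, let into the sloping wooden top (320 mm wide, 260 mm up the slope, 3 mm lower than the ring) of the fixed collection box. Origin on the cover's axis, in the plane of the seat the cover comes down on. z points squarely out of the slope (28.6 deg from vertical, leaning to the box's low front edge), x up the slope, y along the box's width towards the bolt.
- cover_bar (a point): Grip bar on the loose brass cover: 44 mm long along its x, 14 mm wide along its y, rising 36 mm along its z from a round flange 90 mm across, 6 mm thick. Origin on the cover's axis, 22 mm above the flange's top, 14 mm below the bar's top. Cover about 0.4 kg; a 48 mm spigot under it stays in the bore, so it turns freely both ways but cannot slide sideways.
- cover_flange (a point): Centre of the flange's underside, axes as the bar's. Two opposite hidden lugs, in line with the bar, ride on the flat seat: origin 7 mm out along the rim's z from the rim's origin. When they find the two opposite notches (3 mm play each side of a 12 mm lug) it drops to 0. The notches' angle is unknown, 0.15 to 3.0 rad from the lugs at the start; either sense of turning works.
- bolt (a joint): Flat steel bolt, 26 mm wide, 6 mm thick, on the rim's +y side. In m: 0 = drawn back (tip 62 mm from the cover's axis), grows as it slides along the rim's -y, 0.033 = fully across (tip 16 mm over the flange). Friction about 1.5 N, no spring. Starts 0 to 8 mm. Its underside runs 8.5 mm above the rim's plane: clear over a home cover, blocked by the edge of a proud one.
- bolt_post (a point): Upright round post of the bolt, 14 mm diameter, 36 mm tall along the rim's z above the bolt's plate, whose top and side guides lie 14.5 mm above the rim's plane. Origin on its axis, 22 mm above the plate, 14 mm below the top; at rim x = 0 and, with the bolt at 0, rim y = 88 mm. The plate runs on 37 mm behind the post.
- lota: Bystander: copper pot 96 mm wide, 90 mm high, left of the box. Origin under its foot.
- thali: Bystander: round steel plate 170 mm across, right of the box, with the coconut on it. Origin under its centre.
- coconut: Bystander: brown coconut 100 mm wide, 108 mm high, on the plate. Origin under it.
- bell: Bystander: brass hand bell 60 mm wide, 90 mm high, standing left of the box's front. Origin under it.
- tape_roll: Bystander: roll of tape 100 mm across, 48 mm high, right of the box's front. Origin under it.
Mind the look-alikes: they are no part of the job. What is shaped like the part that bears cover_bar but orange is not meant.

How it is judged:
By the outcome, as a careful person would: the job done as asked, in the order asked, and still so for the second after the job is handed in, with the robot touching nothing.
It also fails if it takes over 69 s, if anything falls off the work surface, if the arm or the gripper's body presses on something with over 40 N, if the wrist force passes 120 N, or if a joint passes its speed limit or range.

## Working session

There is one attempt and no reset: what is moved stays moved. The work goes in short steps, Python scripts to look and compute and a tool call to move; the robot and the scene stay as the last step left them, time stands still between calls to the robot, and variables do not carry over. Pictures are saved under pics/ and viewed, on a budget of 10 in all, crops included, one or two more only if the job needs it, and the job is handed in when it is done.

Besides the shell and the picture viewer there is one more tool, called after "Call:" as name([rows], argument=value, ...), one row to a line, values as JSON. servo_tool: Moves the arm, as the interface text tells. Its arguments: {"type":"object","properties":{"deltas":{"type":"array","items":{"type":"array"}}},"required":["deltas"]}

```bash
mkdir -p pics; cat > h.py <<'E'
import numpy as np,cv2
from scipy.spatial.transform import Rotation as R
from plant import ctrl
def cam(s):
    f=s["image"].shape[0]/2/np.tan(np.radians(s["vertical_fov"])/2)
    K=np.array([[f,0,s["cx"]],[0,f,s["cy"]],[0,0,1.]]);D=np.array([s["k1"],0,0,0,0.])
    return K,D,np.array(s["rvec"],float),np.array(s["tvec"],float)
def proj(s,P):
    K,D,r,t=cam(s);return cv2.projectPoints(np.atleast_2d(np.array(P,float)),r,t,K,D)[0][:,0]
def ray(s,uv):
    K,D,r,t=cam(s);n=cv2.undistortPointsIter(np.array([[uv]],float),K,D,None,None,(3,100,1e-10))[0,0]
    M=R.from_rotvec(r.ravel()).as_matrix();d=M.T@np.array([*n,1]);return -M.T@t.ravel(),d/np.linalg.norm(d)
def onplane(s,uv,p,n=(0,0,1)):
    o,d=ray(s,uv);n=np.array(n);return o+d*(n@(np.array(p)-o))/(n@d)
def tri(s1,uv1,s2,uv2):
    o1,d1=ray(s1,uv1);o2,d2=ray(s2,uv2)
    a=np.linalg.lstsq(np.c_[d1,-d2],o2-o1,rcond=None)[0];p,q=o1+a[0]*d1,o2+a[1]*d2
    return (p+q)/2,np.linalg.norm(p-q)
def save(s,n,crop=None,k=1):
    im=s["image"][...,::-1]
    if crop: x0,y0,x1,y1=crop;im=im[y0:y1,x0:x1]
    cv2.imwrite("pics/"+n,cv2.resize(im,None,fx=k,fy=k,interpolation=cv2.INTER_CUBIC))
def toolR(o): return R.from_euler("xyz",o["orientation"],degrees=True)
E
python3 - <<'E'
from h import *
import pickle
a=ctrl.snapshot("side");b=ctrl.snapshot("top");pickle.dump((a,b),open("s0.pkl","wb"))
save(a,"side0.png",k=1.5);save(b,"top0.png",k=1.5)
print(ctrl.get_obs());
for s in (a,b):print({k:s[k] for k in s if k!="image"},ray(s,(256,192)))
E
```

```text
{'clock': 0.1, 'joint_pos': array([ 9.35118078e+01,  2.05873087e+01,  6.39486512e-01, -1.55389291e-02,
       -7.01360925e+01, -1.65076996e+01]), 'qvel': array([-0.00447935, -0.09634526,  0.01846153,  0.15341446, -0.01120449,
        0.02904592]), 'tau': array([-2.84487622e-03, -5.84163272e+01,  2.93754548e+01,  7.01553494e+00,
        1.01743574e-02, -4.61899992e-05]), 'tool_pos': array([0.15172695, 0.65728567, 0.22572706]), 'orientation': array([  6.63349166,  89.91482286, -96.36769075]), 'force': array([ 0.33115821,  0.02317894, -0.44844652]), 'moment': array([ 0.00567654,  0.00232662, -0.01327064]), 'opening': 0.0872839083006433}
{'vertical_fov': 56.91250589323169, 'cx': 254.52225919760642, 'cy': 189.21257750622465, 'k1': -0.044807343270516914, 'rvec': array([ 2.360073  , -0.38252611,  0.14021114]), 'tvec': array([-0.54973106,  0.27218883,  0.87140491])} (array([ 0.40391281, -0.55320908,  0.81636492]), array([ 0.21062884,  0.6462865 , -0.73345024]))
{'vertical_fov': 56.413586338857215, 'cx': 249.89684187464658, 'cy': 192.61868665226484, 'k1': -0.06649082314836208, 'rvec': array([ 2.11071282, -2.16972184,  0.10068949]), 'tvec': array([0.06971309, 0.60783768, 0.92716134])} (array([0.48683441, 0.0229236 , 0.99820913]), array([ 0.12816609,  0.01394991, -0.9916546 ]))
```

View pics/side0.png

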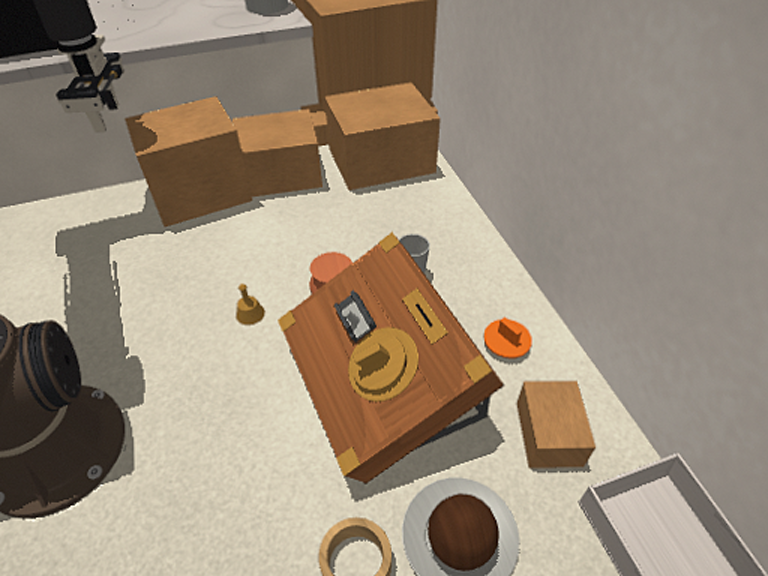

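View pics/top0.png

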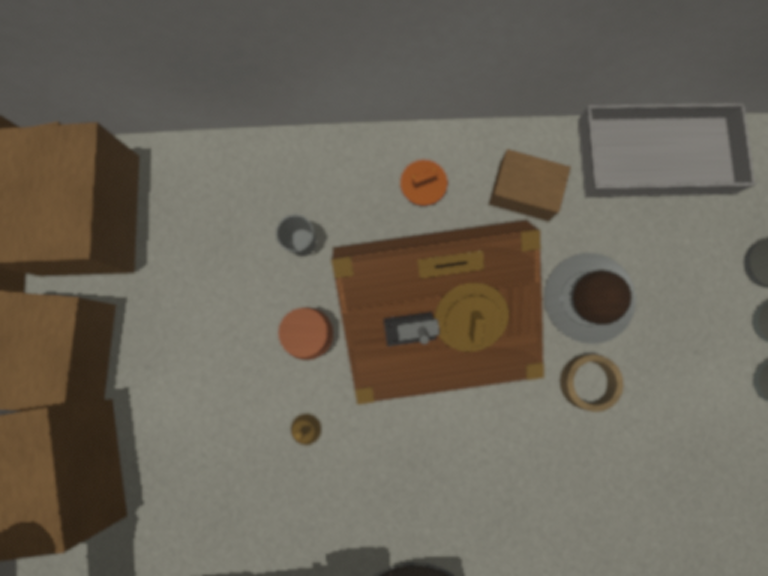

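The side picture shows the cover bar near (373,358), post near (355,320) and the box top corners. The top picture shows the ring at (472,317), bar at (476,325), post at (424,337) (×1.5 pixels). The orange look-alike is behind the box.

```bash
python3 - <<'E'
from h import *
import pickle
a,b=pickle.load(open("s0.pkl","rb"))
S=dict(FL=(281,322),BL=(392,234),BR=(502,382),FR=(349,478));T=dict(FL=(358,403),BL=(333,250),BR=(540,228),FR=(543,377))
P={k:tri(a,np.array(S[k])/1.5,b,np.array(T[k])/1.5) for k in S}
for k in P:print(k,P[k])
p={k:v[0] for k,v in P.items()}
for i,j in("FL","BL"),("FR","BR"),("FL","FR"),("BL","BR"):pass
up=(p["BL"]+p["BR"]-p["FL"]-p["FR"])/2;w=(p["FL"]+p["BL"]-p["FR"]-p["BR"])/2
print(up,np.linalg.norm(up),w,np.linalg.norm(w),np.degrees(np.arcsin(up[2]/np.linalg.norm(up))),np.degrees(np.arctan2(up[1],up[0])),np.degrees(np.arctan2(-w[0],w[1])))
A=cv2.resize(a["image"][140:290,180:345],None,fx=4.8,fy=4.8,interpolation=cv2.INTER_CUBIC)[:590]
B=cv2.resize(b["image"][170:250,240:350],None,fx=7,fy=7,interpolation=cv2.INTER_CUBIC)
cv2.imwrite("pics/sc.png",A[:,:790,::-1]);cv2.imwrite("pics/tc.png",cv2.convertScaleAbs(B[...,::-1],alpha=1.8))
E
```

```text
FL (array([0.41262859, 0.08544782, 0.06933535]), np.float64(0.004292280698580261))
BL (array([0.6437395 , 0.11145744, 0.19649172]), np.float64(0.014819425783644383))
BR (array([ 0.6845195 , -0.21322175,  0.17531664]), np.float64(0.00820744125639912))
FR (array([ 0.44924582, -0.23216672,  0.06676741]), np.float64(0.007079755853924501))
[0.23319229 0.0224773  0.1178528 ] 0.2622463653181402 [-0.03869861  0.32114687  0.01187151] 0.32368785130391997 26.70501895664245 5.505705141683449 6.871086151098886
```

View pics/sc.png

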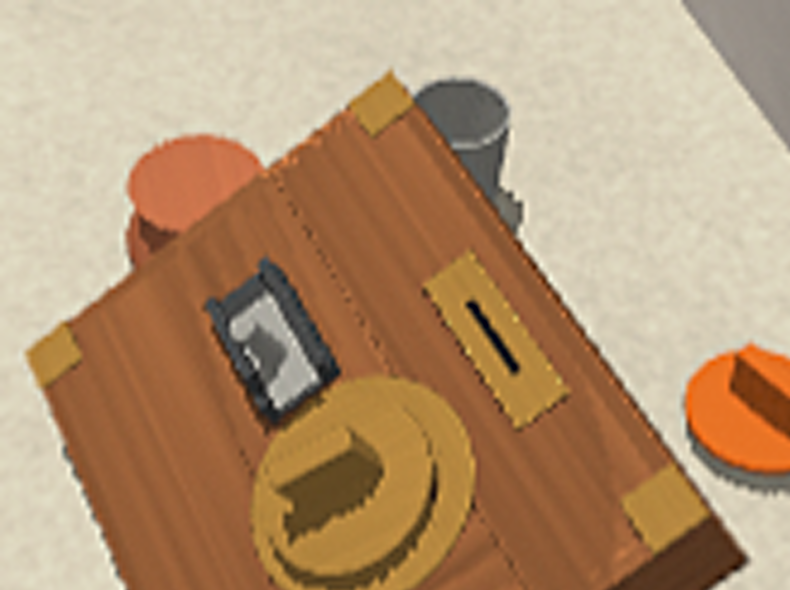

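View pics/tc.png

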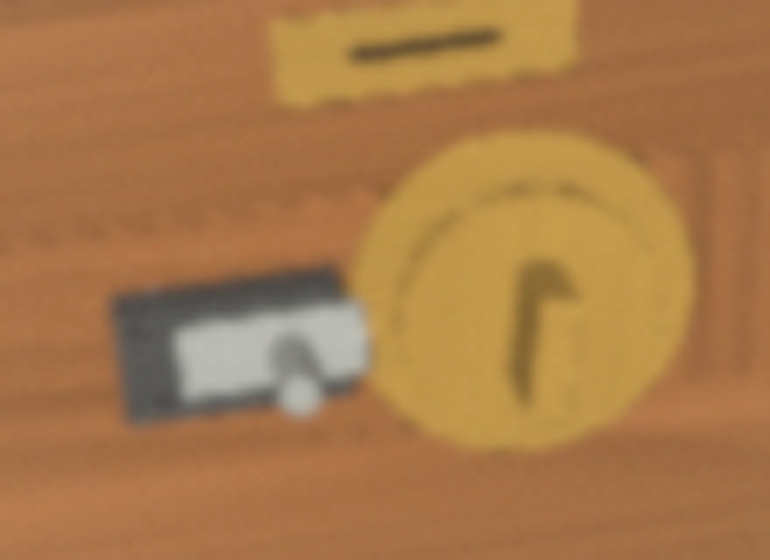

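Side crop shows the bar top as a face from (280,480) to (358,440), and the post top near (244,328). The top crop shows the bar top at about (558,360), running up the slope, and the post top at (301,396).

```bash
python3 - <<'E'
from h import *
import pickle
a,b=pickle.load(open("s0.pkl","rb"))
sc=lambda u:np.array(u)/4.8+[180,140]-.4
tc=lambda u:np.array(u)/7+[240,170]-.43
yaw=np.radians(6.5);th=np.radians(28.6)
X=np.array([np.cos(th)*np.cos(yaw),np.cos(th)*np.sin(yaw),np.sin(th)]);Y=np.array([-np.sin(yaw),np.cos(yaw),0]);Z=np.cross(X,Y);M=np.c_[X,Y,Z]
E=[]
for s,c in((a,(245,238)),(b,(315,211))):
    h=cv2.cvtColor(s["image"],cv2.COLOR_RGB2HSV).astype(int)
    m=((h[...,0]>=17)&(h[...,0]<=26)&(h[...,1]>120)).astype(np.uint8)
    n,l,st,ce=cv2.connectedComponentsWithStats(cv2.morphologyEx(m,cv2.MORPH_CLOSE,np.ones((5,5))))
    i=np.argmin([np.hypot(*(q-c)) if st[j,4]>800 else 1e9 for j,q in enumerate(ce)]);
    k=max(cv2.findContours((l==i).astype(np.uint8),0,1)[0],key=len);e=cv2.fitEllipse(cv2.convexHull(k));E.append(e[0]);print(st[i],e)
c,r=tri(a,E[0],b,E[1]);print("ring",c,r)
# check size
bt,r1=tri(a,sc((318,460)),b,tc((558,358)));print("bar top",bt,r1,"rim rel",M.T@(bt-c))
pt,r2=tri(a,sc((244,328)),b,tc((301,396)));print("post top",pt,r2,"rim rel",M.T@(pt-c))
# bar edge directions on plane z=49 (proud bar top) : 7+6+36
for nm,s,f,u,v in(("side",a,sc,(273,490),(352,430)),("side2",a,sc,(290,508),(366,453)),("top",b,tc,(543,300),(535,410)),("top2",b,tc,(582,300),(578,420))):
    p=[M.T@(onplane(s,f(q),c+.049*Z,Z)-c) for q in(u,v)];d=p[1]-p[0];print(nm,p,np.linalg.norm(d),np.degrees(np.arctan2(d[1],d[0])))
for nm,s in(("side",a),("top",b)):
    print(nm,proj(s,[c+M@[.06*np.cos(t),.06*np.sin(t),0] for t in np.arange(4)*np.pi/2]).round(1).tolist())
    print(M.T@(onplane(s,(sc((244,328)) if nm=="side" else tc((301,396))),c+.0505*Z,Z)-c))
E
```

```text
[ 232  218   47   50 1772] ((255.06224060058594, 242.3944854736328), (43.248958587646484, 51.71576690673828), 35.534698486328125)
[ 289  188   50   47 1761] ((313.89306640625, 210.94371032714844), (45.07826614379883, 50.260536193847656), 67.06576538085938)
ring [ 0.54786281 -0.10296869  0.13461731] 0.0009129921725172284
bar top [ 0.52358508 -0.10801196  0.17887443] 0.00212920176190498 rim rel [-0.00049415 -0.00226254  0.05067714]
post top [ 0.51279639 -0.02372634  0.1824527 ] 0.0006676792826846806 rim rel [0.00018453 0.0827026  0.05438266]
side [array([-0.02541173, -0.00024179,  0.049     ]), array([0.02096618, 0.00040893, 0.049     ])] 0.046382475721449795 0.8038531989577208
side2 [array([-0.02216929, -0.01372508,  0.049     ]), array([ 0.02132308, -0.01420922,  0.049     ])] 0.04349506358677828 -0.6377650779907172
top [array([0.01902752, 0.00111432, 0.049     ]), array([-0.02024932,  0.00647477,  0.049     ])] 0.039640951319199993 172.2283627619761
top2 [array([ 0.01703876, -0.01151162,  0.049     ]), array([-0.02621656, -0.00746019,  0.049     ])] 0.04344463769110334 174.64911362461896
side [[276.0, 227.1], [244.9, 223.7], [234.9, 257.3], [266.6, 262.7]]
[-0.00043997  0.08562898  0.0505    ]
top [[312.0, 188.0], [289.2, 214.7], [315.6, 233.1], [338.5, 207.6]]
[-0.00217101  0.08251878  0.0505    ]
```

```bash
cat >> h.py <<'E'
yaw=np.radians(6.5);th=np.radians(28.6)
X=np.array([np.cos(th)*np.cos(yaw),np.cos(th)*np.sin(yaw),np.sin(th)]);Y=np.array([-np.sin(yaw),np.cos(yaw),0]);Z=np.cross(X,Y);M=np.c_[X,Y,Z]
C=np.array([.5479,-.1030,.1346]);O=C+M@[0,-.001,.001]
def target(rel,ang,flip=1):
    "TCP at rim coords rel, jaw axis at ang deg from rim y"
    t=np.radians(ang);z=flip*(M@[-np.sin(t),np.cos(t),0]);x=-Z
    return O+M@np.array(rel),R.from_matrix(np.c_[x,np.cross(z,x),z])
def delta(p,r,o=None):
    o=o or ctrl.get_obs();q=toolR(o)
    return (q.inv()*r).as_rotvec(degrees=True).round(1).tolist(),(q.inv().apply(p-o["tool_pos"])*100).round(2).tolist()
def rel(o=None):
    o=o or ctrl.get_obs();q=toolR(o).as_matrix();z=M.T@q[:,2];x=M.T@q[:,0]
    return dict(clock=o["clock"],rim=(M.T@(o["tool_pos"]-O)*1000).round(1).tolist(),jaw=round(np.degrees(np.arctan2(-z[0],z[1])),1),tilt=x.round(3).tolist(),j6=o["joint_pos"][5].round(1),F=(M.T@o["force"]).round(1).tolist(),Mo=(M.T@o["moment"]).round(2).tolist(),op=round(o["opening"]*1000,1))
E
python3 - <<'E'
from h import *
print(toolR(ctrl.get_obs()).as_matrix().round(2))
for f in(1,-1):
    p,r=target([0,0,.10],-3,f);print(p,delta(p,r)); print(delta(np.array([.3,.3,.4]),r))
E
```

```text
[[-0.    0.97 -0.22]
 [-0.   -0.22 -0.97]
 [-1.    0.    0.  ]]
[ 0.49997611 -0.10946671  0.22327628] ([158.8, 40.1, -8.1], [0.35, 51.18, 66.87])
([158.8, 40.1, -8.1], [-17.38, 22.49, 31.5])
[ 0.49997611 -0.10946671  0.22327628] ([-16.1, 5.7, 28.1], [0.35, 51.18, 66.87])
([-16.1, 5.7, 28.1], [-17.38, 22.49, 31.5])
```

Call:
servo_tool([
  [[0, 0, 0], [-5, 0, 0], 8.7],
  [[0, 0, 0], [-10, 4, 4], 8.7],
  [[0, 0, 0], [-13, 7.5, 7.5], 8.7],
  [[0, 0, 0], [-15, 11, 11], 8.7],
  [[0, 0, 0], [-15, 14, 15], 8.7],
])

```text
clock: 0.6
tool_pos: [0.2403, 0.5085, 0.3713]
orientation: [147.3, 89.9, 44.4]
force: [0.8, -0.2, 0.2]
opening: 0.0872
```

Call:
servo_tool([
  [[0, 0, 6], [0, 3.5, 3.5], 8.7],
  [[0, 0, 12], [0, 7, 7], 8.7],
  [[0, 0, 18], [0, 10.5, 10.5], 8.7],
  [[0, 0, 24], [0, 14, 14], 8.7],
  [[0, 0, 28], [0, 17, 18], 8.7],
])

```text
clock: 1.1
tool_pos: [0.3662, 0.2934, 0.3706]
orientation: [90.0, 61.7, -12.9]
force: [0.0, 0.2, 0.7]
opening: 0.0867
```

```bash
python3 - <<'E'
from h import *
print(rel(),ctrl.get_obs()["tool_pos"]);print(delta(*target([0,0,.11],-3,-1)))
E
```

```text
{'clock': 1.1, 'rim': [-6.1, 415.4, 271.2], 'jaw': np.float64(162.8), 'tilt': [-0.03, -0.158, -0.987], 'j6': np.float64(-18.1), 'F': [0.4, 0.2, 0.6], 'Mo': [0.34, 1.39, -0.24], 'op': 86.7} [0.3661935  0.29335656 0.37064595]
([-14.1, 9.2, 0.1], [22.44, 12.44, 36.43])
```

Call:
servo_tool([
  [[-2.8, 1.8, 0], [2.5, 1.5, 4], 8.7],
  [[-5.6, 3.7, 0], [5, 2.8, 8], 8.7],
  [[-8.5, 5.5, 0], [7.5, 4.2, 12], 8.7],
  [[-11, 7.4, 0], [10, 5.5, 16], 8.7],
  [[-14, 9.2, 0], [12, 6.8, 20], 8.7],
])

```text
clock: 1.6
tool_pos: [0.4337, 0.0735, 0.297]
orientation: [93.1, 61.5, 6.5]
force: [1.1, 0.3, 0.6]
opening: 0.0872
```

```bash
python3 - <<'E'
from h import *
print(rel());print(delta(*target([0,0,.09],-3,-1)))
E
```

```text
{'clock': 1.6, 'rim': [-4.4, 189.3, 186.3], 'jaw': np.float64(176.9), 'tilt': [-0.001, -0.0, -1.0], 'j6': np.float64(25.3), 'F': [1.3, 0.1, -0.0], 'Mo': [0.01, 1.49, 0.03], 'op': 87.2}
([-0.1, 0.0, 0.1], [9.64, 1.48, 18.87])
```

Call:
servo_tool([
  [[0, 0, 0], [1, 0.4, 5], 8.7],
  [[0, 0, 0], [4, 0.9, 10], 8.7],
  [[0, 0, 0], [7, 1.2, 15], 8.7],
  [[0, 0, 0], [9.6, 1.5, 18.9], 8.7],
  [[0, 0, 0], [9.6, 1.5, 18.9], 8.7],
])

```text
clock: 2.1
tool_pos: [0.5045, -0.1125, 0.213]
orientation: [93.1, 61.5, 6.3]
force: [0.3, -0.4, 1.0]
opening: 0.0868
```

```bash
python3 - <<'E'
from h import *
import pickle
print(rel());print(delta(*target([0,0,.017],-3,-1)))
a=ctrl.snapshot("side");b=ctrl.snapshot("top")
A=cv2.resize(a["image"][150:290,180:330],None,fx=3.6,fy=3.6,interpolation=2)
B=cv2.resize(b["image"][150:290,230:360],None,fx=3.6,fy=3.6,interpolation=2)
print(A.shape,B.shape)
I=np.hstack([A[:,:400],B[:,:400]])
cv2.imwrite("pics/p3.png",I[...,::-1])
E
```

```text
{'clock': 2.1, 'rim': [-1.3, -3.5, 89.0], 'jaw': np.float64(176.7), 'tilt': [-0.002, -0.002, -1.0], 'j6': np.float64(78.6), 'F': [0.7, -0.4, 0.7], 'Mo': [0.07, 1.57, 0.06], 'op': 86.8}
([-0.3, 0.1, 0.1], [7.2, 0.12, -0.37])
(504, 540, 3) (504, 468, 3)
```

View pics/p3.png

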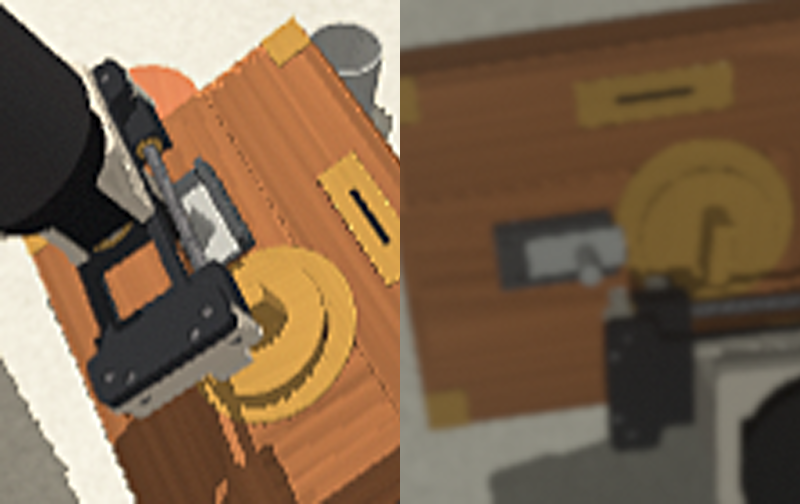

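The gripper is above the cover, jaws straddling the bar (near (265,310) left half), post clear of the fingers. Descending with a partly closed gripper.

Call:
servo_tool([
  [[0, 0, 0], [0.5, 0.1, -0.4], 6],
  [[0, 0, 0], [2, 0.1, -0.4], 6],
  [[0, 0, 0], [4, 0.1, -0.4], 6],
  [[0, 0, 0], [6, 0.1, -0.4], 6],
  [[0, 0, 0], [7, 0.1, -0.4], 6],
])

```text
clock: 2.7
tool_pos: [0.5378, -0.1031, 0.1511]
orientation: [93.1, 61.7, 6.3]
force: [-119.7, 19.1, 148.1]
opening: 0.0607
```

Call:
servo_tool([
  [[0, 0, 0], [0, 0, 0], 4],
  [[0, 0, 0], [0, 0, 0], 3],
  [[0, 0, 0], [0, 0, 0], 1],
  [[0, 0, 0], [0, 0, 0], 1],
  [[0, 0, 0], [0, 0, 0], 1],
])

```text
clock: 3.2
tool_pos: [0.5386, -0.1013, 0.1532]
orientation: [93.1, 61.5, 6.5]
force: [-6.4, 0.3, 11.2]
opening: 0.0255
```

```bash
python3 - <<'E'
from h import *
print(rel())
E
```

```text
{'clock': 3.2, 'rim': [0.9, 3.8, 19.6], 'jaw': np.float64(176.8), 'tilt': [-0.002, -0.0, -1.0], 'j6': np.float64(74.3), 'F': [-0.2, 1.0, 12.8], 'Mo': [0.15, 1.68, 0.04], 'op': 25.5}
```

The descent ended on the flange at about 190 N on the wrist, over the 120 N limit. It was my mistake to go down that fast without feeling for contact. I'll note it and carry on gently. First I back off a little and go on closing.

Call:
servo_tool([
  [[0, 0, 0], [-0.2, 0, 0], 2.5],
  [[0, 0, 0], [-0.3, 0, 0.2], 2.2],
  [[0, 0, 0], [-0.3, 0, 0.4], 2.0],
])

```text
clock: 3.5
tool_pos: [0.5374, -0.1045, 0.1561]
orientation: [93.1, 61.5, 6.6]
force: [0.2, -0.4, 0.2]
opening: 0.0207
```

```bash
python3 - <<'E'
from h import *
print(rel())
a=ctrl.snapshot("side");b=ctrl.snapshot("top")
A=cv2.resize(a["image"][190:290,200:300],None,fx=5,fy=5,interpolation=2)
B=cv2.resize(b["image"][170:250,270:330],None,fx=5,fy=5,interpolation=2)
B=cv2.copyMakeBorder(cv2.convertScaleAbs(B,alpha=1.6),0,100,0,0,0)
cv2.imwrite("pics/p4.png",np.hstack([A,B])[...,::-1])
E
```

```text
{'clock': 3.5, 'rim': [0.9, 0.7, 22.9], 'jaw': np.float64(176.9), 'tilt': [-0.002, 0.001, -1.0], 'j6': np.float64(76.3), 'F': [0.2, -0.4, 0.2], 'Mo': [0.02, 1.57, 0.05], 'op': 20.7}
```

View pics/p4.png

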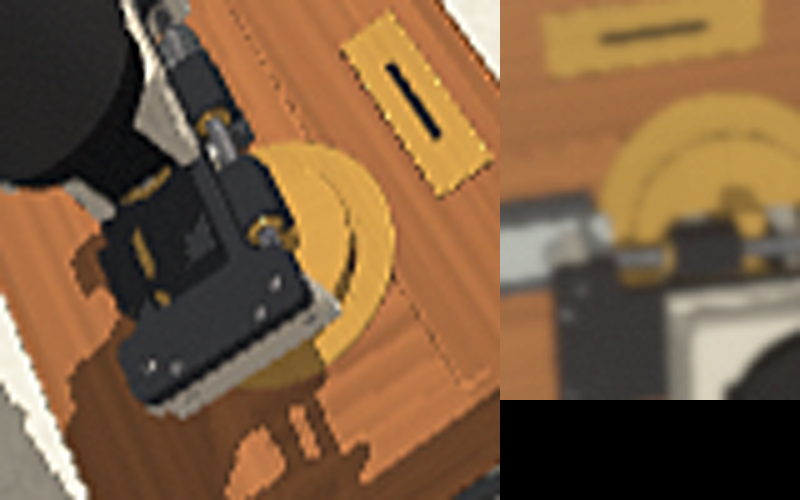

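The fingers are either side of the bar, touching nothing (force ≈ 0). I close briefly to centre on the bar.

Call:
servo_tool([
  [[0, 0, 0], [0, 0, 0], 1.7],
  [[0, 0, 0], [0, 0, 0], 1.5],
  [[0, 0, 0], [0, 0, 0], 1.3],
  [[0, 0, 0], [0, 0, 0], 1.3],
])

```text
clock: 4.0
tool_pos: [0.5375, -0.1047, 0.1555]
orientation: [93.2, 61.5, 6.6]
force: [-0.7, 4.9, -1.1]
opening: 0.0139
```

```bash
python3 - <<'E'
from h import *
print(rel())
E
```

```text
{'clock': 4.0, 'rim': [0.7, 0.4, 22.4], 'jaw': np.float64(176.9), 'tilt': [-0.002, 0.001, -1.0], 'j6': np.float64(76.2), 'F': [-0.7, 5.0, -0.9], 'Mo': [2.17, 1.62, -0.09], 'op': 13.9}
```

Call:
servo_tool([
  [[0, 0, 0], [0, 0, -0.1], 1.6],
  [[0, 0, 0], [0, 0, -0.1], 1.6],
  [[4, 0, 0], [0, 0, -0.1], 1.6],
  [[8, 0, 0], [0, 0, -0.1], 1.6],
  [[12, 0, 0], [0, 0, -0.1], 1.6],
])

```text
clock: 4.5
tool_pos: [0.5373, -0.104, 0.1554]
orientation: [105.3, 61.5, 6.5]
force: [0.0, -0.3, -0.2]
opening: 0.016
```

```bash
python3 - <<'E'
from h import *
print(rel())
E
```

```text
{'clock': 4.5, 'rim': [0.6, 1.2, 22.4], 'jaw': np.float64(164.7), 'tilt': [-0.003, 0.0, -1.0], 'j6': np.float64(63.7), 'F': [-0.1, -0.3, -0.2], 'Mo': [-0.06, 1.55, 0.1], 'op': 16.0}
```

Call:
servo_tool([
  [[5, 0, 0], [0, 0, 0], 1.6],
  [[10, 0, 0], [0, 0, 0], 1.6],
  [[15, 0, 0], [0, 0, 0], 1.6],
  [[20, 0, 0], [0, 0, 0], 1.6],
  [[20, 0, 0], [0, 0, 0], 1.6],
])

```text
clock: 5.0
tool_pos: [0.5374, -0.1041, 0.1555]
orientation: [125.4, 61.5, 6.5]
force: [1.3, -0.2, -0.8]
opening: 0.0156
```

```bash
python3 - <<'E'
from h import *
print(rel())
E
```

```text
{'clock': 5.0, 'rim': [0.7, 1.1, 22.4], 'jaw': np.float64(144.6), 'tilt': [-0.002, 0.0, -1.0], 'j6': np.float64(43.6), 'F': [0.7, -0.4, -1.3], 'Mo': [-0.02, 1.27, -0.01], 'op': 15.6}
```

Call:
servo_tool([
  [[5, 0, 0], [0, 0, 0], 1.6],
  [[10, 0, 0], [0, 0, 0], 1.6],
  [[15, 0, 0], [0, 0, 0], 1.6],
  [[20, 0, 0], [0, 0, 0], 1.6],
  [[20, 0, 0], [0, 0, 0], 1.6],
])

```text
clock: 5.5
tool_pos: [0.5381, -0.1035, 0.1561]
orientation: [145.3, 61.5, 6.6]
force: [-0.9, 5.5, 2.0]
opening: 0.0168
```

```bash
python3 - <<'E'
from h import *
print(rel())
E
```

```text
{'clock': 5.5, 'rim': [1.7, 1.6, 22.5], 'jaw': np.float64(124.8), 'tilt': [-0.001, 0.0, -1.0], 'j6': np.float64(23.6), 'F': [0.7, 5.6, 1.9], 'Mo': [2.26, 1.49, 1.03], 'op': 16.8}
```

Opening spread to 16.8 mm and a 1 N·m moment about the axis: the cover has probably caught its notches. I ease back and look.

Call:
servo_tool([
  [[-4, 0, 0], [0, 0, 0], 1.8],
  [[-5, 0, 0], [0, 0, 0], 2.0],
])

```text
clock: 5.7
tool_pos: [0.5381, -0.1035, 0.1561]
orientation: [140.0, 61.5, 6.6]
force: [-0.5, 0.2, -0.4]
opening: 0.0194
```

```bash
python3 - <<'E'
from h import *
print(rel())
a=ctrl.snapshot("side");b=ctrl.snapshot("top")
A=cv2.resize(a["image"][190:290,200:300],None,fx=5,fy=5,interpolation=2)
B=cv2.resize(b["image"][170:250,280:340],None,fx=5,fy=5,interpolation=2)
B=cv2.copyMakeBorder(cv2.convertScaleAbs(B,alpha=1.6),0,100,0,0,0)
cv2.imwrite("pics/p5.png",np.hstack([A,B])[...,::-1])
E
```

```text
{'clock': 5.7, 'rim': [1.7, 1.6, 22.6], 'jaw': np.float64(130.0), 'tilt': [-0.001, 0.001, -1.0], 'j6': np.float64(28.9), 'F': [-0.6, 0.2, -0.1], 'Mo': [0.04, 1.58, 0.01], 'op': 19.4}
```

View pics/p5.png

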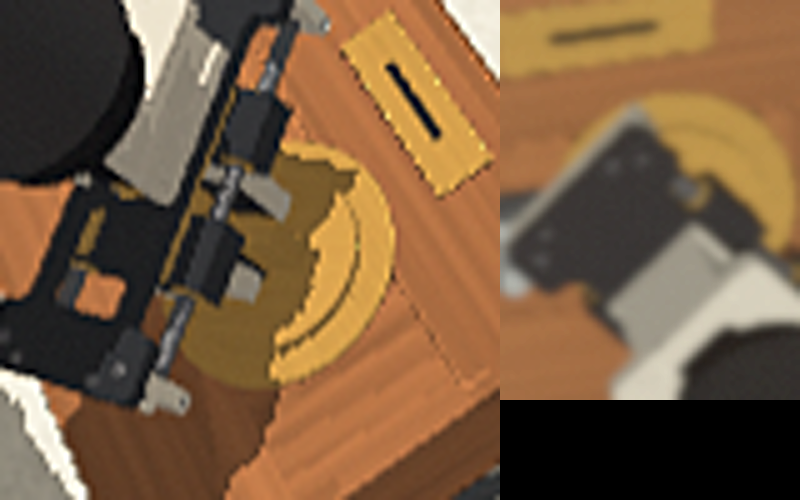

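The flange's dark edge at (345,270) is now thinner than before, so the cover looks home. Withdrawing to check, then on to the bolt.

Call:
servo_tool([
  [[0, 0, 0], [0, 0, 0], 3],
  [[0, 0, 0], [-1, 0, 0], 4],
  [[0, 0, 0], [-4, 0, 0], 5],
  [[0, 0, 0], [-8, 0, 0], 5],
  [[8, 0, 0], [-8, 0, 0], 5],
])

```text
clock: 6.3
tool_pos: [0.5008, -0.1081, 0.2316]
orientation: [148.3, 61.0, 6.5]
force: [0.1, -0.4, -0.9]
opening: 0.0487
```

Call:
servo_tool([
  [[8, 0, 0], [0, 0, 0], 5],
  [[16, 0, 0], [0, 0, 0], 5],
  [[24, 0, 0], [0, 0, 0], 5],
  [[32, 0, 0], [0, 0, 0], 5],
  [[32, 0, 0], [0, 0, 0], 5],
])

```text
clock: 6.8
tool_pos: [0.5006, -0.1082, 0.2315]
orientation: [-179.6, 61.0, 6.5]
force: [-0.2, 0.3, -0.9]
opening: 0.0501
```

```bash
python3 - <<'E'
from h import *
print(rel());print(delta(*target([0.001,.18,.11],90,1)),delta(*target([0.001,.085,.08],90,1)))
E
```

```text
{'clock': 6.8, 'rim': [4.7, 1.2, 106.9], 'jaw': np.float64(89.6), 'tilt': [0.007, 0.0, -1.0], 'j6': np.float64(-9.3), 'F': [-0.6, 0.3, -0.7], 'Mo': [0.1, 1.61, -0.02], 'op': 50.1}
([-0.4, -0.4, 0.0], [-0.31, -17.88, 0.49]) ([-0.4, -0.4, 0.0], [2.69, -8.38, 0.44])
```

Call:
servo_tool([
  [[0, 0, 0], [-0.3, -4.5, 0.2], 5],
  [[0, -0.4, 0], [-0.3, -9, 0.5], 5],
  [[0, -0.4, 0], [-0.3, -13.5, 0.5], 5],
  [[0, -0.4, 0], [-0.3, -18, 0.5], 5],
  [[0, -0.4, 0], [-0.3, -18, 0.5], 5],
])

```text
clock: 7.3
tool_pos: [0.4751, 0.0746, 0.2331]
orientation: [-179.8, 61.3, 6.9]
force: [-0.0, -1.0, -0.8]
opening: 0.0501
```

```bash
python3 - <<'E'
from h import *
import pickle
print(rel())
a=ctrl.snapshot("side");b=ctrl.snapshot("top");pickle.dump((a,b),open("s1.pkl","wb"))
A=cv2.resize(a["image"][195:275,210:290],None,fx=5,fy=5,interpolation=2)
B=cv2.resize(b["image"][170:250,265:345],None,fx=5,fy=5,interpolation=2)
cv2.imwrite("pics/p6.png",np.hstack([A,cv2.convertScaleAbs(B,alpha=1.6)])[...,::-1])
E
```

```text
{'clock': 7.3, 'rim': [1.3, 185.7, 110.5], 'jaw': np.float64(90.1), 'tilt': [0.002, 0.004, -1.0], 'j6': np.float64(-61.2), 'F': [-0.5, -1.0, -0.6], 'Mo': [-0.01, 1.59, -0.05], 'op': 50.1}
```

View pics/p6.png

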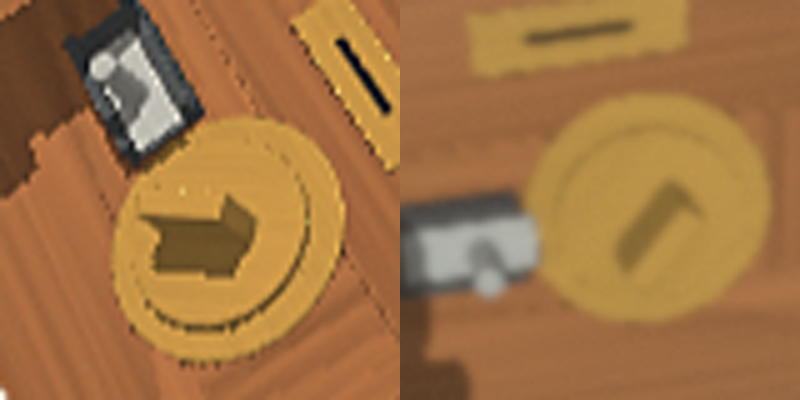

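The cover is home: its edge shadow at (310,220)–(180,325) is a thin line now. Post top at (103,67) in the side half and (489,281) in the top half. I measure it and go there.

```bash
python3 - <<'E'
from h import *
import pickle
a,b=pickle.load(open("s1.pkl","rb"))
u=np.array((103,67))/5+[210,195]-.4;v=np.array((89,281))/5+[265,170]-.4
p,r=tri(a,u,b,v);print(M.T@(p-O)*1000,r)
print(delta(*target([0,.085,.075],90,1)))
E
```

```text
[5.40824994e-02 8.41382737e+01 5.27609956e+01] 0.0006125882280222434
([0.0, 0.0, 0.1], [3.48, 9.82, 0.08])
```

Call:
servo_tool([
  [[0, 0, 0], [0.5, 4, 0], 5],
  [[0, 0, 0], [2, 7.5, 0], 5],
  [[0, 0, 0], [3, 9.9, 0], 5],
  [[0, 0, 0], [3.4, 9.9, 0], 5],
  [[0, 0, 0], [3.4, 9.9, 0], 5],
])

```text
clock: 7.9
tool_pos: [0.5026, -0.0261, 0.2017]
orientation: [-180.0, 61.5, 6.5]
force: [0.8, -0.1, 0.5]
opening: 0.0499
```

```bash
python3 - <<'E'
from h import *
print(rel(),delta(*target([0,.084,.028],90,1)))
E
```

```text
{'clock': 7.9, 'rim': [0.3, 82.5, 75.3], 'jaw': np.float64(90.0), 'tilt': [-0.002, 0.0, -1.0], 'j6': np.float64(-37.3), 'F': [0.9, -0.2, 0.1], 'Mo': [0.13, 1.56, -0.04], 'op': 49.9} ([-0.0, 0.1, 0.0], [4.73, -0.15, 0.02])
```

Call:
servo_tool([
  [[0, 0, 0], [0.8, -0.1, 0], 5],
  [[0, 0, 0], [1.6, -0.1, 0], 5],
  [[0, 0, 0], [2.4, -0.1, 0], 5],
  [[0, 0, 0], [3.2, -0.1, 0], 5],
  [[0, 0, 0], [3.8, -0.1, 0], 5],
])

```text
clock: 8.4
tool_pos: [0.5206, -0.0226, 0.1684]
orientation: [179.9, 61.5, 6.6]
force: [0.7, -0.3, 0.4]
opening: 0.05
```

Call:
servo_tool([
  [[0, 0, 0], [0.3, 0, 0], 5],
  [[0, 0, 0], [0.5, 0, 0], 5],
  [[0, 0, 0], [0.6, 0, 0], 4.5],
  [[0, 0, 0], [0.6, 0, 0], 3],
  [[0, 0, 0], [0.6, 0, 0], 2],
])

```text
clock: 8.9
tool_pos: [0.5235, -0.0223, 0.1635]
orientation: [180.0, 61.4, 6.6]
force: [-0.2, 0.4, 0.2]
opening: 0.0339
```

Call:
servo_tool([
  [[0, 0, 0], [0, 0, 0], 1.6],
  [[0, 0, 0], [0, 0, 0], 1.3],
  [[0, 0, 0], [0, 0, 0], 1.3],
  [[0, 0, 0], [0, 0, 0], 1.3],
])

```text
clock: 9.3
tool_pos: [0.5243, -0.0219, 0.1642]
orientation: [180.0, 61.4, 6.6]
force: [3.9, 0.1, 0.8]
opening: 0.0137
```

```bash
python3 - <<'E'
from h import *
print(rel())
E
```

```text
{'clock': 9.3, 'rim': [1.6, 84.3, 31.8], 'jaw': np.float64(90.1), 'tilt': [0.001, 0.001, -1.0], 'j6': np.float64(-45.3), 'F': [3.8, -0.3, -1.1], 'Mo': [-0.2, 0.41, -0.05], 'op': 13.7}
```

Call:
servo_tool([
  [[0, 0, 0], [0, 0.6, 0.1], 1.3],
  [[0, 0, 0], [0, 1.2, 0.1], 1.3],
  [[0, 0, 0], [0, 1.8, 0.1], 1.3],
  [[0, 0, 0], [0, 2.4, 0.1], 1.3],
  [[0, 0, 0], [0, 2.6, 0.1], 1.3],
])

```text
clock: 9.8
tool_pos: [0.5272, -0.0475, 0.1642]
orientation: [-179.9, 61.3, 6.7]
force: [3.7, 2.4, 0.2]
opening: 0.0128
```

```bash
python3 - <<'E'
from h import *
print(rel())
E
```

```text
{'clock': 9.8, 'rim': [1.7, 58.5, 31.8], 'jaw': np.float64(90.1), 'tilt': [0.002, 0.002, -1.0], 'j6': np.float64(-34.8), 'F': [3.5, 2.0, -1.8], 'Mo': [0.66, 0.53, -0.04], 'op': 12.8}
```

Call:
servo_tool([
  [[0, 0, 0], [0, 0.2, 0], 1.3],
  [[0, 0, 0], [0, 0.4, 0], 1.3],
  [[0, 0, 0], [0, 0.5, 0], 1.3],
  [[0, 0, 0], [0, 0.5, 0], 1.3],
])

```text
clock: 10.2
tool_pos: [0.5278, -0.0502, 0.1642]
orientation: [-179.7, 61.2, 7.1]
force: [-12.0, 23.0, 3.1]
opening: 0.0136
```

```bash
python3 - <<'E'
from h import *
print(rel())
E
```

```text
{'clock': 10.2, 'rim': [1.9, 55.7, 31.7], 'jaw': np.float64(90.3), 'tilt': [0.004, 0.005, -1.0], 'j6': np.float64(-32.6), 'F': [-6.7, 24.2, 7.2], 'Mo': [8.63, 3.82, 0.02], 'op': 13.6}
```

The stop is felt (24 N at y ≈ 55.7 mm, expected about 55). I let go and withdraw.

Call:
servo_tool([
  [[0, 0, 0], [0, 0, 0], 2],
  [[0, 0, 0], [0, 0, 0], 3],
  [[0, 0, 0], [0, 0, 0], 4.5],
  [[0, 0, 0], [-1, 0, 0], 5],
  [[0, 0, 0], [-3, 0, 0], 5],
])

```text
clock: 10.7
tool_pos: [0.5124, -0.0529, 0.1889]
orientation: [-179.8, 61.4, 6.9]
force: [0.6, -0.5, 1.4]
opening: 0.0459
```

Call:
servo_tool([
  [[0, 0, 0], [-4, 0, 0], 5],
  [[0, 0, 0], [-8, 0, 0], 5],
  [[0, 0, 0], [-9, -5, 0], 5],
  [[0, 0, 0], [-9, -10, 0], 5],
  [[0, 0, 0], [-9, -15, 0], 5],
])

```text
clock: 11.2
tool_pos: [0.4526, 0.0807, 0.2693]
orientation: [-179.6, 61.2, 7.0]
force: [2.2, 1.2, 0.1]
opening: 0.0498
```

```bash
python3 - <<'E'
from h import *
import pickle
print(rel())
a=ctrl.snapshot("side");b=ctrl.snapshot("top");pickle.dump((a,b),open("s2.pkl","wb"))
A=cv2.resize(a["image"][140:384,130:350],None,fx=2.4,fy=2.4,interpolation=2)[:400,:400]
A=cv2.resize(a["image"][195:275,210:290],None,fx=5,fy=5,interpolation=2)
B=cv2.resize(b["image"][170:250,265:345],None,fx=5,fy=5,interpolation=2)
cv2.imwrite("pics/p7.png",np.hstack([A,cv2.convertScaleAbs(B,alpha=1.6)])[...,::-1])
E
```

```text
{'clock': 11.2, 'rim': [-0.4, 194.3, 152.7], 'jaw': np.float64(90.0), 'tilt': [0.003, 0.004, -1.0], 'j6': np.float64(-61.9), 'F': [2.1, 1.0, -1.0], 'Mo': [0.06, 1.4, -0.08], 'op': 49.8}
```

View pics/p7.png

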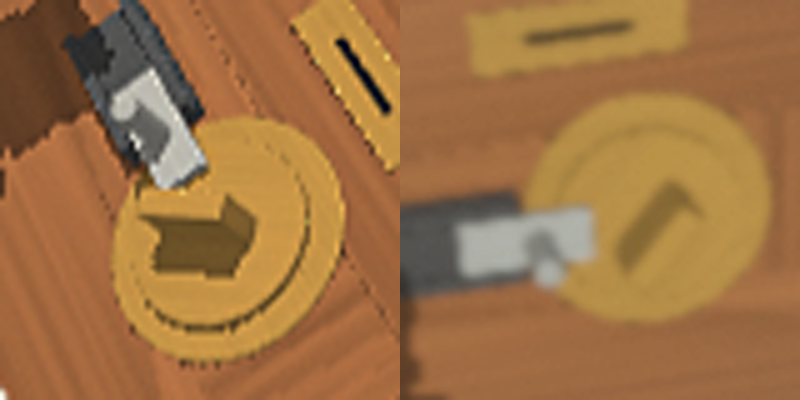

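The bolt is across over the cover's edge: post top at (122,106) side and (548,272) top. I check its travel, compare the bystanders before and after, then hand in.

```bash
python3 - <<'E'
from h import *
import pickle
a,b=pickle.load(open("s2.pkl","rb"));_,b0=pickle.load(open("s0.pkl","rb"))
p,r=tri(a,np.array((122,106))/5+[210,195]-.4,b,np.array((148,272))/5+[265,170]-.4);print(M.T@(p-O)*1000,r)
for n,(x0,y0,x1,y1) in dict(lota=(185,203,222,240),thali=(362,168,425,230),tape=(372,234,418,276),bell=(192,274,215,298)).items():
    f=lambda s:cv2.cvtColor(s["image"][y0:y1,x0:x1],cv2.COLOR_RGB2GRAY).astype(np.float32)
    print(n,cv2.phaseCorrelate(f(b0),f(b)))
E
```

```text
[ 0.26408337 57.3979318  54.21902912] 0.002146155019015054
lota ((-0.17086055431295222, 0.0112853843358387), 0.976024006307125)
thali ((0.01370746560086289, -0.020989662621360594), 0.9605332347564399)
tape ((0.023198123056644704, 0.5265589437475882), 1.0074046229874647)
bell ((0.04446523948185188, 0.2883583231401232), 0.775366427997748)
```

The bolt met its stop at 24 N against about 1.5 N of friction. The image agrees to within a pixel (about 2 mm).

```bash
python3 -c "
from h import *
ctrl.close_job()"
```

```text
the job is handed in; nothing more can be done
```

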